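# Close the split marking nest on its dowels and hold it pressed down

## Task

Close the split marking nest on the desk so that the bolt in it can be laser marked: pick up the loose upper half that fits the nest's dowels (the longer of the two), fit it over both dowels flush on the lower half, and press the pair down until the sprung lower half is all the way at its bottom stop. Finish while still holding it there: keep the upper half in the gripper, pressed down, and do not let go. Leave the shorter upper half, the dropper bottle, the spirit level and the chuck key where they are.

Things in the scene. Friction and masses are not known exactly. Their poses are not given: they have to be found in the camera images.
- nest_base: fixed base plate of the nest, bare aluminium, 160 x 74 x 12 mm (x, y, z), a dark screw head in each corner; origin at the centre of its underside on the desk, x along its length. It may stand turned by up to about 30 degrees
- lower_half (a joint): travel of the sprung lower half, in m: 0 up, 0.010 at its bottom stop. An aluminium block 112 x 46 x 22 mm floating over the base plate, lengthwise along the base's x; it only moves straight down. Springs hold it up with 7.5 N at the top and 12.5 N at the stop (own weight deducted), so an upper half's weight alone does not sink it
- seat (a point): centre of the top (parting) face of the lower half, 46 mm above the desk while up, 36 mm at the stop; x along its length, z up. A socket bolt, 38 x 10 mm, lies fixed on it along x, reaching 11 mm up. Two upright steel dowels on the centre line: 14 mm diameter at x = +40 mm, 9 mm at x = -40 mm, each 17 mm high, the last 4 mm tapered
- big_dowel (a point): centre of the tip of the 14 mm dowel of the lower half
- long_half: the upper half that fits: loose aluminium block 112 x 46 x 30 mm (x, y, z), 0.3 kg, lying flat; origin at the centre of its underside, z up. Through holes on its centre line: 16 mm at x = +40 mm for the big dowel, 11 mm at x = -40 mm, and a 50 x 24 mm window that clears the bolt. Its x starts within 65 degrees of the nest's. Grip it across the 46 mm
- long_half_big_hole (a point): centre of the 16 mm hole of the long half, at its top face
- short_half: an upper half of another nest, not to be used: the same but 88 mm long, hole centres at +28 and -28 mm, smaller window; origin at the centre of its underside. The two upper halves may lie in either place
- dropper_bottle: bystander: standing dropper bottle, 33 mm diameter, 102 mm high; origin under its centre
- spirit_level: bystander: small block spirit level, 15 x 36 x 15 mm; origin under its centre
- tee_key: bystander: T-handled chuck key lying flat, 74 x 64 x 11 mm; origin under its centre
Things that resemble listed ones, but are neither listed nor needed, are in the scene too. What is shaped like the long_half but pink is not meant.

How it is judged:
By the outcome, as a careful person would: the job done as asked, in the order asked, and still so for the second after the job is handed in, while the arm keeps its last pose, push and grip.
It also fails if it takes over 38 s, if anything falls off the work surface, if the arm or the gripper's body presses on something with over 40 N, if the wrist force passes 120 N, or if a joint passes its speed limit or range.

## Robot

A 6-joint arm with a two-finger parallel gripper is mounted at the origin on a cart in front of the work surface, level with it; the furniture and walls round the work are solid. World frame = base frame: x ahead of the robot, y to its left, z up, the work surface at z = 0. Lengths are in m, angles in degrees, forces in N, time in s.
With the tool pointing down it reaches from about 0.4 to 0.825 m from the base axis. Payload 7 kg.
Tool frame: the origin (TCP) lies between the finger pads, 19 mm behind the fingertips; this is the grasp point; z points along the fingers, y is the line along which they close (so a half turn about z gives the same grasp; the last joint's range is limited). The gripper opens to 88 mm and grips with 3 to 60 N. Pads are 19 mm wide; open, the fingers measure 130 mm over their backs; the gripper's body (78 mm by 193 mm) begins 47 mm behind the grasp point.
Start: joints at [-58.78, 20.546, 0.682, 0, -70.136, -16.507], TCP at [0.171, -0.653, 0.245] pointing down, gripper open.
Joint ranges: [-176.03, 176.03], [-82.01, 121.73], [-58.28, 71.71], [-173.87, 95.51], [-174.79, -0.11], [-173.66, 173.66]. Speed limits (degrees/s): [136.94, 136.94, 172.46, 180, 180, 180].

## Interface

Orientations are given as [roll, pitch, yaw] about the fixed x, y, z axes, in that order (R = Rz(yaw) Ry(pitch) Rx(roll)).
In Python, from plant import get_obs, snapshot, camera_params, close_job, boxes_of, cut_out, landmark_of gives the robot as it stands.
- The arm moves only by the shell command python3 -m inch 'ROWS' [OPENING]. ROWS is text: rows parted by semicolons, each of 6 numbers parted by spaces: the shift along the tool's x, y, z in units of 30 cm (1.0 is 30 cm), then the turn, a rotation vector about the tool's x, y, z in units of pi rad (1.0 is pi rad). A call has 1 to 10 rows; each row is the pose to reach, as a shift and turn from the pose commanded when the call began, along the tool's axes at that moment, turning the shorter way round; what a row does not reach only later rows make up. A row lasts 1/12 s, in which the tool goes at most 41.7 mm and 7.16 degrees, less where a joint would pass 70% of its speed; a pose out of reach is approached as far as the arm can. A call with a number of a shift or a turn outside -1 to 1 is refused whole. A call with a gripper value outside its range is refused whole. OPENING is the closure, from -1 (fully open) to 1 (shut), set as the call begins (- or left out, the last holds). The fingers move at their own pace and stop on an object; the grip force is fixed at half the most. Time passes only in rows, so rows that repeat a pose let the fingers close. It gives the time, the measured TCP pose, the force, the opening and the grip force at its end, in the units of the state.
- get_obs(): the state, without advancing time (a new reading comes with each control period).
- snapshot(name): name is "side" or "top"; returns the picture (480x640x3 uint8, red, green, blue); there is no depth.
- camera_params(name): a dict with "mtx" (3x3 intrinsics, pixels), "rvec" (rotation vector, rad) and "tvec" (3), from world to camera coordinates, as OpenCV has them. Camera axes: x right, y down, z forward; pixel columns grow to the right and rows downward; lengths in m; the calibration is good to about 2 mm. A picture is of the moment at which its call begins. camera_params takes no time and is no camera call.
- close_job(): hands the job in; it is judged then, once.
Trained networks look in the newest picture that a camera, given by its name, has taken for a name from the list of things; names that differ only in an ending like _2 or _b are one class to them, and where a whole thing is asked for, a point or a joint stands for the part that bears it (a point fixed in the world has none). Each returns a list of dicts, best first, with "p" (0 to 1); they miss things now and then, are a little off and sometimes report something else, mostly with a low value. They report only what shows in the picture. A call takes as long as a camera call. They do not tell look-alikes from the thing itself.
- boxes_of(camera, thing): "rect" ([left, top, width, height] in pixels, round what is visible of it).
- cut_out(camera, thing): "pixels" (480x640 bool, what is visible of it) and "rect" ([left, top, width, height] in pixels, round what is visible of it).
- landmark_of(camera, thing): "uv" ([column, row] in pixels: a listed point, or the origin of a listed thing).
The state is a dict: "clock": time; "joint_pos": joint angles; "qvel": joint speeds; "tau": joint torques, N m; "tool_pos": TCP position; "orientation": TCP orientation; "force": force on the tool from outside, world axes, zero at the start; "moment": the same for the moment, N m; "opening": finger opening in m; "gripper_force": force on a finger pad.
Only numpy, scipy, OpenCV 4.12 (cv2) and the standard library are available. Lean on these libraries where they do the work, as an engineer would, in place of code of your own. Each camera call takes 0.05 s, during which the arm holds its last target. There are 200 camera calls.

## Working session

There is one attempt and no reset: what is moved stays moved. The work goes in short steps, Python scripts to look and compute and a shell command to move; the robot and the scene stay as the last step left them, time stands still between calls to the robot, and variables do not carry over. Pictures are saved under pics/ and viewed, at most 10 in all, crops included, and the job is handed in when it is done.

```bash
mkdir -p pics; ls; python3 - <<'E'
from plant import *
import cv2,numpy as np
o=get_obs();print(o)
for c in("top","side"):
    cv2.imwrite(f"pics/{c}0.png",snapshot(c)[:,:,::-1]); p=camera_params(c)
    print(c,p)
    for n in("long_half_big_hole","long_half","big_dowel","seat","nest_base","short_half"):
        print(n,[(np.round(d["uv"],1).tolist(),round(d["p"],2)) for d in landmark_of(c,n)[:4]])
E
```

```text
pics
{'clock': 0.0, 'joint_pos': array([-5.87808000e+01,  2.05913655e+01,  6.33434787e-01, -1.77957816e-02,
       -7.01341952e+01, -1.65092543e+01]), 'qvel': array([ 0.00449843,  0.05737391, -0.08870547, -0.04442915, -0.07007859,
       -0.01047897]), 'tau': array([ 3.51971694e-04, -5.82717919e+01,  2.93067473e+01,  6.99775279e+00,
        6.99288736e-03, -1.31287738e-04]), 'tool_pos': array([ 0.17127985, -0.65244664,  0.24442817]), 'orientation': array([ 1.79906918e+02, -1.01422209e-02, -1.65296107e+02]), 'force': array([0.28032312, 0.23854347, 0.50103506]), 'moment': array([-0.01100926, -0.01309521, -0.0046082 ]), 'gripper_force': 0.0, 'opening': 0.08751300465270241}
top {'mtx': array([[446.35972179,   0.        , 323.39950517],
       [  0.        , 446.35972179, 239.68025761],
       [  0.        ,   0.        ,   1.        ]]), 'rvec': array([ 2.16021265, -2.20464916,  0.05006759]), 'tvec': array([-0.14769778,  0.53511239,  1.07912004])}
long_half_big_hole [([321.1, 229.4], 0.76), ([287.5, 236.5], 0.61)]
long_half [([328.1, 245.8], 0.78), ([271.9, 238.6], 0.57)]
big_dowel [([208.2, 224.6], 0.97)]
seat [([209.7, 240.2], 0.77)]
nest_base [([211.2, 239.4], 0.64), ([212.7, 242.8], 0.62)]
short_half [([394.9, 264.5], 0.58)]
side {'mtx': array([[497.30529542,   0.        , 309.54404048],
       [  0.        , 497.30529542, 234.2388266 ],
       [  0.        ,   0.        ,   1.        ]]), 'rvec': array([ 2.21426026,  0.69970236, -0.30364706]), 'tvec': array([-0.32603272, -0.21827554,  1.31711764])}
long_half_big_hole [([332.3, 261.7], 0.97), ([348.6, 237.6], 0.85)]
long_half [([315.9, 268.8], 0.96), ([356.9, 235.8], 0.75)]
big_dowel [([237.0, 309.3], 0.66), ([407.1, 184.0], 0.65)]
seat [([150.8, 330.0], 0.75), ([387.4, 184.1], 0.68), ([385.8, 202.7], 0.2)]
nest_base [([384.7, 199.9], 0.75)]
short_half [([239.6, 312.1], 0.82)]
```

View pics/top0.png

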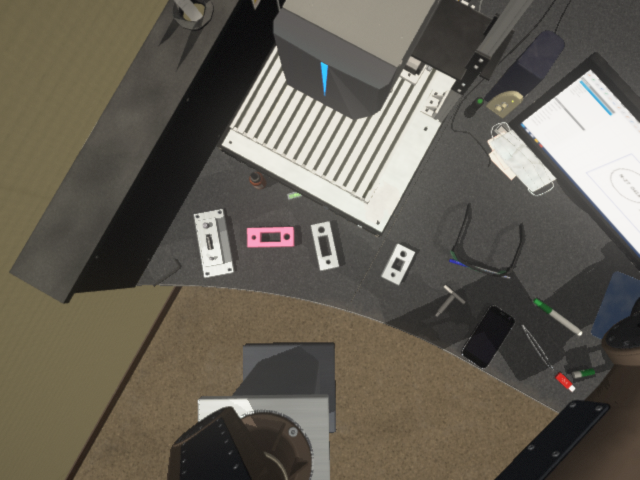

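View pics/side0.png

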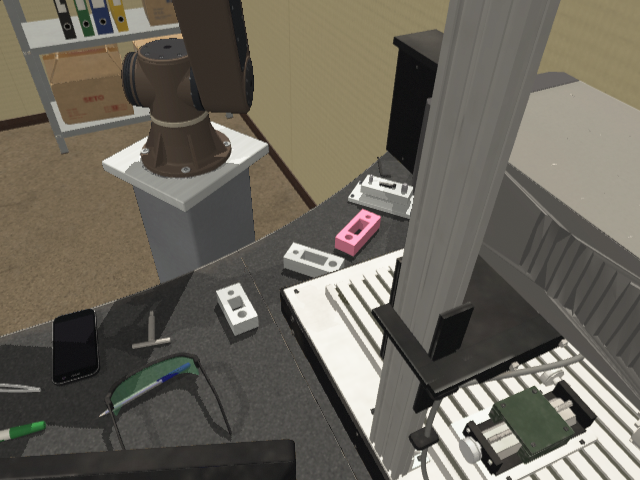

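The top view shows the nest at (212,240), the pink decoy at (270,237), the long half at (325,245) and the short half at (398,264). The bottle is at (257,181) and the level at (294,196). In the side view the long half is at (314,262) and the nest at (385,195), partly hidden by the column.

```bash
cat > h.py <<'E'
import cv2,numpy as np
from plant import *
def P(c):
    p=camera_params(c);R=cv2.Rodrigues(p["rvec"])[0];return p["mtx"],R,np.array(p["tvec"]).ravel()
def plane(c,uv,z):
    K,R,t=P(c);d=R.T@np.linalg.inv(K)@[*uv,1];o=-R.T@t;return o+d*(z-o[2])/d[2]
def tri(a,b):
    M=[];
    for c,uv in(("top",a),("side",b)):
        K,R,t=P(c);M.append(K@np.c_[R,t])
    X=cv2.triangulatePoints(M[0],M[1],np.array(a,float),np.array(b,float)).ravel();return X[:3]/X[3]
def proj(c,X):
    K,R,t=P(c);q=K@(R@np.array(X)+t);return q[:2]/q[2]
E
python3 - <<'E'
from h import *
print("bighole",tri((321.1,229.4),(332.3,261.7)),"orig",tri((328.1,245.8),(315.9,268.8)))
print("dowel",tri((208.2,224.6),(407.1,184)),"seat",tri((209.7,240.2),(387.4,184.1)))
for n in("top","side"): print(n,"cam at",-P(n)[1].T@P(n)[2])
t=cv2.imread("pics/top0.png");s=cv2.imread("pics/side0.png")
a=cv2.resize(t[200:285,190:350],None,fx=5,fy=5,interpolation=cv2.INTER_CUBIC)[:,:800]
cv2.imwrite("pics/ct.png",a)
b=cv2.resize(s[160:290,270:430],None,fx=4.6,fy=4.6,interpolation=cv2.INTER_CUBIC);cv2.imwrite("pics/cs.png",b)
for th in("dropper_bottle","spirit_level","tee_key","long_half"):
    for c in("top","side"):
        print(th,c,[(np.round(d["rect"]).tolist(),round(d["p"],2)) for d in boxes_of(c,th)[:2]])
E
```

```text
bighole [ 0.55667814 -0.1530739   0.03632119] orig [ 0.52243332 -0.16593582  0.00681699]
dowel [0.57480674 0.11278893 0.07061061] seat [0.53409192 0.11065795 0.05497653]
top cam at [ 0.46451802 -0.17502291  1.10736171]
side cam at [ 0.90786753 -0.73890161  0.72009819]
dropper_bottle top [([250.0, 172.0, 16.0, 13.0], 0.5)]
dropper_bottle side []
spirit_level top [([197.0, 218.0, 29.0, 49.0], 0.16)]
spirit_level side []
tee_key top [([438.0, 283.0, 28.0, 30.0], 0.58)]
tee_key side [([138.0, 315.0, 29.0, 31.0], 0.76)]
long_half top [([244.0, 228.0, 54.0, 18.0], 0.76), ([311.0, 222.0, 25.0, 50.0], 0.58)]
long_half side [([332.0, 208.0, 50.0, 47.0], 0.95), ([285.0, 246.0, 61.0, 34.0], 0.6)]
```

View pics/ct.png

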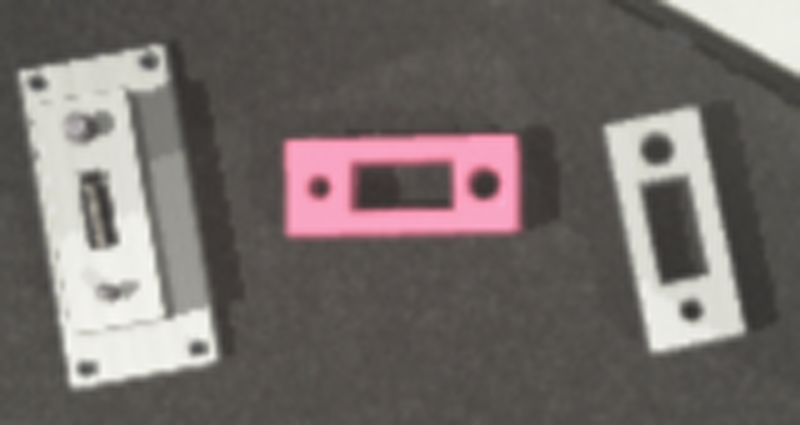

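View pics/cs.png

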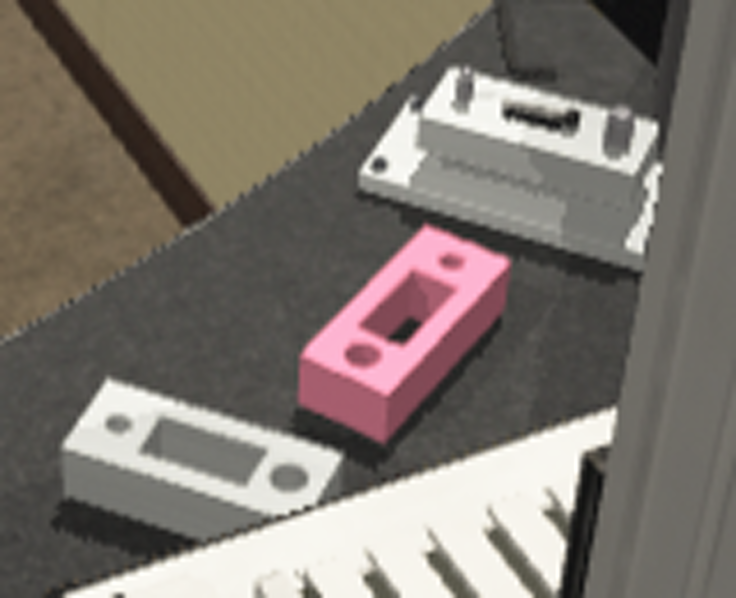

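The crops show the long half's big hole at the far end, at about (321.4,229.8) in the top view. The nest's big dowel is also at the far end, with its tip near (205,225) in the top view and (404,185) in the side view, so the two yaws are close. Next I fit the known geometry to both views.

```bash
cat > fit.py <<'E'
from h import *
from scipy.optimize import least_squares
T=lambda x,y:((x+.5)/5-.5+190,(y+.5)/5-.5+200)
S=lambda x,y:((x+.5)/4.6-.5+270,(y+.5)/4.6-.5+160)
def model(p,L):
    c,s=np.cos(p[2]),np.sin(p[2]);L=np.array(L);return np.array([p[0]+c*L[0]-s*L[1],p[1]+s*L[0]+c*L[1],L[2]+p[3]])
def fit(obs,zfree=True):
    def r(p):
        q=p if zfree else [*p[:3],0]
        return np.concatenate([proj(c,model(q,L))-uv for c,uv,L in obs])
    f=least_squares(r,[.53,0,.1,0],loss="soft_l1",f_scale=.7);return f.x,r(f.x).reshape(-1,2)
if __name__=="__main__":
    h=.03
    lo=[("top",T(657,149),(.04,0,h)),("top",T(691,309),(-.04,0,h)),("side",S(289,477),(.04,0,h)),("side",S(119,424),(-.04,0,h)),
     ("top",T(605,125),(.056,.023,h)),("top",T(697,107),(.056,-.023,h)),("top",T(746,330),(-.056,-.023,h)),("top",T(652,352),(-.056,.023,h)),
     ("side",S(107,379),(-.056,.023,h)),("side",S(64,449),(-.056,-.023,h)),("side",S(342,458),(.056,.023,h))]
    ne=[("top",T(75,127),(.04,0,.063)),("top",T(97,284),(-.04,0,.063)),("side",S(619,114),(.04,0,.063)),("side",S(463,72),(-.04,0,.063)),
     ("top",T(20,71),(.08,.037,.012)),("top",T(163,45),(.08,-.037,.012)),("top",T(217,359),(-.08,-.037,.012)),("top",T(71,388),(-.08,.037,.012)),
     ("side",S(452,67),(-.056,.023,.046)),("side",S(421,112),(-.056,-.023,.046)),("side",S(358,180),(-.08,-.037,.012))]
    for n,o in(("long",lo),("nest",ne)):
        for z in(True,False):
            p,r=fit(o,z);print(n,z,np.round([p[0]*1e3,p[1]*1e3,np.degrees(p[2]),p[3]*1e3],2))
            if z:print([(o[i][0][0],*np.round(r[i],1)) for i in range(len(r))])
    img=cv2.imread("pics/ct.png")
E
python3 fit.py
```

```text
long True [ 518.22 -160.66   10.63    1.29]
[('t', np.float64(-0.1), np.float64(-0.6)), ('t', np.float64(-0.1), np.float64(-0.2)), ('s', np.float64(-0.5), np.float64(0.5)), ('s', np.float64(-0.6), np.float64(0.1)), ('t', np.float64(-0.3), np.float64(-0.3)), ('t', np.float64(-0.1), np.float64(-0.6)), ('t', np.float64(-0.4), np.float64(0.2)), ('t', np.float64(-0.3), np.float64(-0.3)), ('s', np.float64(-0.3), np.float64(0.5)), ('s', np.float64(-1.0), np.float64(-0.3)), ('s', np.float64(-0.0), np.float64(-0.5))]
long False [ 517.99 -160.28   10.55    0.  ]
nest True [5.3129e+02 1.1442e+02 9.1500e+00 3.5000e-01]
[('t', np.float64(-0.2), np.float64(-0.5)), ('t', np.float64(0.9), np.float64(1.5)), ('s', np.float64(0.3), np.float64(0.1)), ('s', np.float64(0.5), np.float64(0.0)), ('t', np.float64(-0.7), np.float64(-0.5)), ('t', np.float64(0.0), np.float64(-0.6)), ('t', np.float64(-0.1), np.float64(0.2)), ('t', np.float64(-0.5), np.float64(-0.2)), ('s', np.float64(-0.7), np.float64(0.2)), ('s', np.float64(-1.2), np.float64(0.9)), ('s', np.float64(-0.4), np.float64(-1.5))]Traceback (most recent
[... 1479 characters left out ...]
elf.fun(x, *self.args, **self.kwargs))
                      ~~~~~~~~^^^^^^^^^^^^^^^^^^^^^^^^^^^^^^
    return np.atleast_1d(self.fun(x))
                         ~~~~~~~~^^^
    return self.f(x, *self.args, **self.kwargs)
           ~~~~~~^^^^^^^^^^^^^^^^^^^^^^^^^^^^^^
  File "fit.py", line 10, in r
    return np.concatenate([proj(c,model(q,L))-uv for c,uv,L in obs])
                           ~~~~^^^^^^^^^^^^^^
  File "h.py", line 13, in proj
    K,R,t=P(c);q=K@(R@np.array(X)+t);return q[:2]/q[2]
          ~^^^
  File "h.py", line 4, in P
    p=camera_params(c);R=cv2.Rodrigues(p["rvec"])[0];return p["mtx"],R,np.array(p["tvec"]).ravel()
ValueError: time passes only in moves, steps and waits
```

```bash
sed -i 's/^def P(c):/import functools\n@functools.cache\ndef P(c):/' h.py; python3 - <<'E'
from h import *
t=cv2.imread("pics/top0.png")
a=cv2.resize(t[120:310,50:290],None,fx=3.1,fy=3.1,interpolation=cv2.INTER_CUBIC)
a=(255*(a/255.)**.4).astype(np.uint8)
# body outline, at z=.10 at final press
c,s=np.cos(np.radians(9.15)),np.sin(np.radians(9.15))
for sh,col in((0,(0,0,255)),(-.03,(0,255,0))):
  for z in(.10,):
    q=[]
    for x,y in((.039,.0965),(.039,-.0965),(-.039,-.0965),(-.039,.0965)):
        x+=sh;q.append((proj("top",(.5313+c*x-s*y,.1144+s*x+c*y,z))-[50,120])*3.1)
    cv2.polylines(a,[np.int32(q)],True,col,1)
for i in range(9): # desk lines y=const grid
    for y in(.15,.2,.25,.3):
        u=(proj("top",(.4+.04*i,y,0))-[50,120])*3.1;cv2.circle(a,tuple(np.int32(u)),2,(255,200,0) if y!=.2 else (0,255,255),-1)
cv2.imwrite("pics/wall.png",a)
print("bottle",plane("top",(257,177),.1),"level",plane("top",(294,196),.015))
E
```

```text
bottle [ 0.67349679 -0.01086883  0.1       ] level [ 0.64158355 -0.08810196  0.015     ]
```

View pics/wall.png

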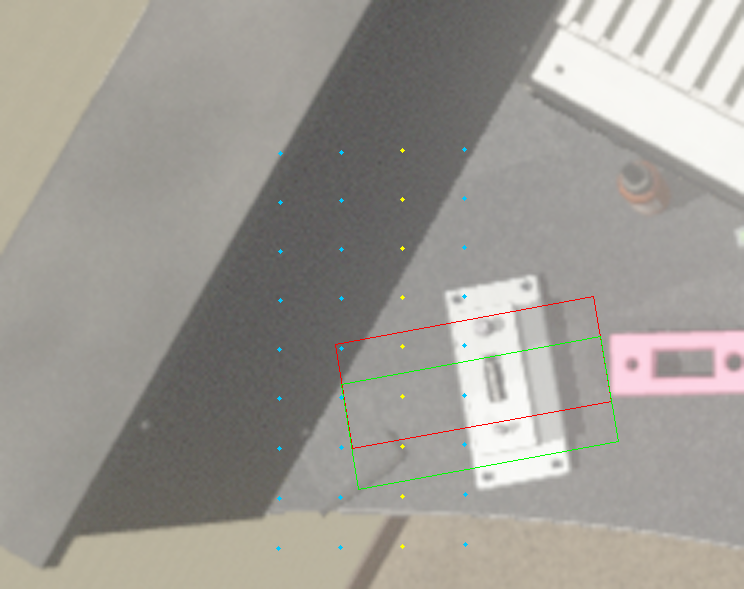

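The wall's foot is about 24 mm clear of the gripper body at the nest, and the bottle and pink block are clear too. The arm can go to the hover pose over the long half.

```bash
cat > go.py <<'E'
import sys,numpy as np
# args: commanded x y z yaw -> target x y z yaw ; tool pointing down
a=list(map(float,sys.argv[1:]));f,t=a[:4],a[4:];th=np.radians(f[3]);d=np.array(t[:3])-f[:3]
print(np.round([(np.cos(th)*d[0]+np.sin(th)*d[1])/.3,(np.sin(th)*d[0]-np.cos(th)*d[1])/.3,-d[2]/.3,0,0,-(t[3]-f[3])/180],4))
E
python3 go.py .171 -.653 .245 -165.29 .3445 -.407 .2 -167.3
python3 go.py .171 -.653 .245 -165.29 .518 -.1605 .14 -169.4
```

```text
[-0.7676  0.6463  0.15    0.      0.      0.0112]
[-1.5356  1.2941  0.35    0.      0.      0.0228]
```

```bash
python3 -m inch '-0.768 0.647 0.15 0 0 0.0228;-0.768 0.647 0.15 0 0 0.0228;-0.768 0.647 0.15 0 0 0.0228;-0.768 0.647 0.15 0 0 0.0228;-0.768 0.647 0.15 0 0 0.0228;-0.768 0.647 0.15 0 0 0.0228;-0.768 0.647 0.15 0 0 0.0228;-0.768 0.647 0.15 0 0 0.0228;-0.768 0.647 0.15 0 0 0.0228;-0.768 0.647 0.15 0 0 0.0228' -1
```

```text
clock: 1.93
tool_pos: [0.3456, -0.406, 0.2007]
orientation: [-180.0, 0.0, -169.3]
force: [0.3, -0.4, -0.6]
opening: 0.0877
gripper_force: 0.0
```

```bash
python3 go.py .34464 -.40713 .2 -169.39 .518 -.1605 .13 -169.4
```

```text
[-7.194e-01  7.016e-01  2.333e-01  0.000e+00  0.000e+00  1.000e-04]
```

```bash
python3 -m inch '-0.719 0.702 0.233 0 0 0;-0.719 0.702 0.233 0 0 0;-0.719 0.702 0.233 0 0 0;-0.719 0.702 0.233 0 0 0;-0.719 0.702 0.233 0 0 0;-0.719 0.702 0.233 0 0 0;-0.719 0.702 0.233 0 0 0;-0.719 0.702 0.233 0 0 0;-0.719 0.702 0.233 0 0 0;-0.719 0.702 0.233 0 0 0'
python3 - <<'E'
from h import *
o=get_obs();print(o["tool_pos"],o["orientation"],o["joint_pos"])
a=snapshot("top");b=snapshot("side")
A=cv2.resize(a[170:320,230:430],None,fx=2,fy=2)[:,:,::-1];B=cv2.resize(b[150:300,230:430],None,fx=2,fy=2)[:,:,::-1]
cv2.imwrite("pics/hov.png",np.hstack([A,B]))
print([proj("top",(*o["tool_pos"][:2],z)) for z in(.11,.13)])
E
```

```text
clock: 2.77
tool_pos: [0.5185, -0.1601, 0.13]
orientation: [-180.0, -0.1, -169.3]
force: [0.3, 0.5, 0.8]
opening: 0.0876
gripper_force: 0.0
[ 0.51854965 -0.16005917  0.13004411] [-1.79998938e+02 -5.60352232e-02 -1.69344827e+02] [ 3.54883295e+00  1.42757332e+01 -2.48534514e+01  1.02862213e-02
 -5.09262893e+01 -8.29001469e+01]
[array([323.49774252, 243.06372504]), array([323.35115321, 242.57333768])]
```

View pics/hov.png

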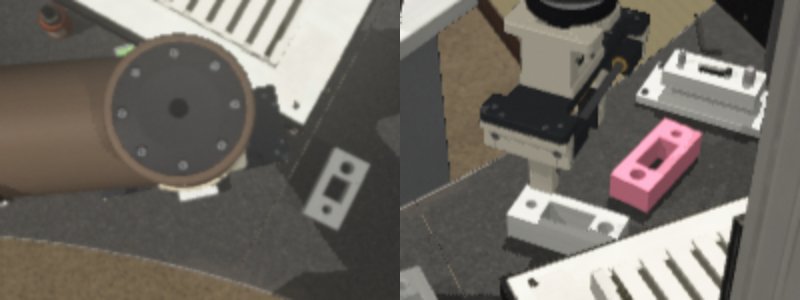

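Top view: the arm hides the block. Side view: the fingers straddle the long half at its centre. The forearm sits to the left of the tool, so I check whether it clears the wall at the nest before grasping.

```bash
python3 - <<'E'
from h import *
for z in(.11,.18,.24,.3,.36,.42,.5): print(z,proj("side",(.5185,-.16,z)).round(),proj("top",(.5185,-.16,z)).round())
a=snapshot("top")[:,:,::-1];b=snapshot("side")[:,:,::-1]
cv2.imwrite("pics/full.png",cv2.resize(np.hstack([a,b]),(800,300),interpolation=cv2.INTER_AREA))
E
```

```text
0.11 [314. 228.] [323. 243.]
0.18 [314. 198.] [323. 241.]
0.24 [315. 170.] [322. 239.]
0.3 [315. 139.] [322. 237.]
0.36 [316. 104.] [321. 235.]
0.42 [317.  66.] [320. 232.]
0.5 [318.   8.] [319. 228.]
```

View pics/full.png

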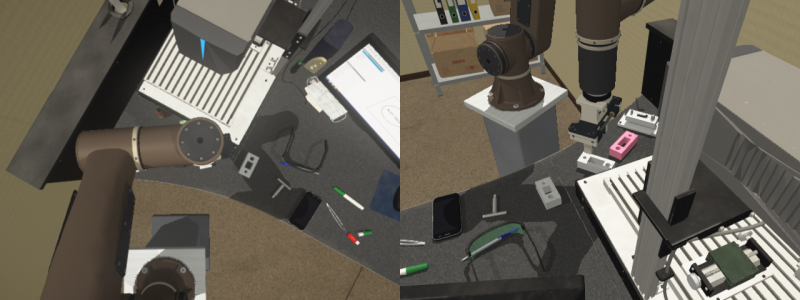

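```bash
python3 - <<'E'
from h import *
b=plane("top",(137,287),0);print(b)
for z in(0,.2,.26,.28,.3,.32,.34):print(z,proj("top",(*b[:2],z)).round(),proj("side",(*b[:2],z)).round())
print("tri",tri((72,299),(393,38)),tri((72,299),(438,33)))
for X in((.63,.2),(.52,.262)):print([proj("side",(*X,z)).round() for z in (0,.25,.3)])
s=cv2.imread("pics/side0.png")
cv2.imwrite("pics/box.png",cv2.resize((255*(s[10:210,330:530]/255.)**.5).astype(np.uint8),None,fx=3,fy=3,interpolation=cv2.INTER_CUBIC))
E
```

```text
[0.42473937 0.30747782 0.        ]
0 [137. 287.] [384. 151.]
0.2 [ 95. 291.] [393.  80.]
0.26 [ 78. 293.] [396.  55.]
0.28 [ 72. 294.] [397.  46.]
0.3 [ 65. 294.] [398.  38.]
0.32 [ 59. 295.] [399.  29.]
0.34 [ 52. 296.] [400.  19.]
tri [0.41723824 0.29545571 0.30098534] [0.47014663 0.30995351 0.31950445]
[array([439., 199.]), array([461., 101.]), array([466.,  77.])]
[array([409., 171.]), array([424.,  76.]), array([428.,  54.])]
```

View pics/box.png

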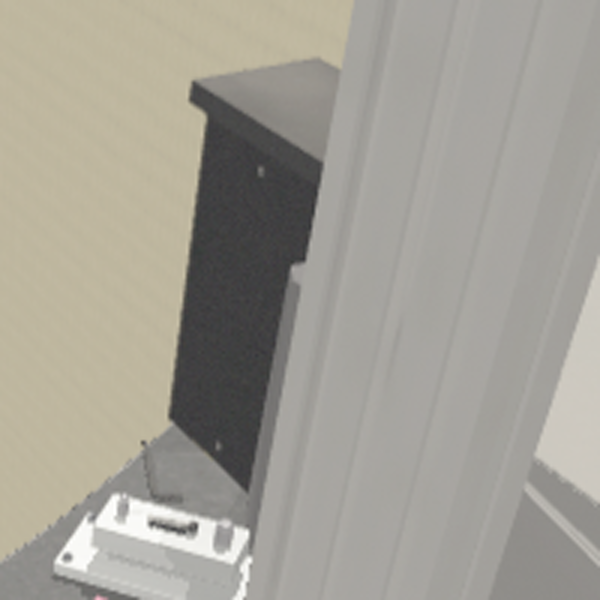

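The wall top is at z≈0.30. The wrist's lateral tube bottom should be about 0.27 above the TCP, which gives roughly 25 mm clearance at the nest. I'll grip slightly high, with the TCP at z≈0.028.

```bash
python3 -m inch '0 0 0.11 0 0 0;0 0 0.22 0 0 0;0 0 0.34 0 0 0;0 0 0.34 0 0 0;0 0 0.34 0 0 0;0 0 0.34 0 0 0' && python3 -m inch '0 0 0 0 0 0;0 0 0 0 0 0;0 0 0 0 0 0;0 0 0 0 0 0;0 0 0 0 0 0;0 0 0 0 0 0;0 0 0 0 0 0;0 0 0 0 0 0;0 0 0 0 0 0;0 0 0 0 0 0' 1
```

```text
clock: 3.47
tool_pos: [0.5191, -0.1606, 0.0301]
orientation: [-180.0, 0.1, -169.4]
force: [-0.0, -0.4, 0.8]
opening: 0.0875
gripper_force: 0.0
clock: 4.3
tool_pos: [0.5183, -0.1597, 0.0286]
orientation: [180.0, 0.0, -169.4]
force: [-1.3, 2.9, 4.1]
opening: 0.0461
gripper_force: 30.0
```

```bash
python3 -m inch '0 0 -0.1 0 0 0;0 0 -0.2 0 0 0;0 0 -0.3 0 0 0;0 0 -0.44 0 0 0;0 0 -0.44 0 0 0;0 0 -0.44 0 0 0;0 0 -0.44 0 0 0'; python3 go.py .5179 -.1604 .16 -169.39 .5313 .1144 .16 -170.85
```

```text
clock: 4.88
tool_pos: [0.5173, -0.1597, 0.1596]
orientation: [179.9, -0.1, -169.4]
force: [0.2, 0.8, -5.4]
opening: 0.0459
gripper_force: 30.0
[-0.2126  0.8921 -0.      0.      0.      0.0081]
```

```bash
python3 -m inch '-0.2126 0.8921 0 0 0 0.0081;-0.2126 0.8921 0 0 0 0.0081;-0.2126 0.8921 0 0 0 0.0081;-0.2126 0.8921 0 0 0 0.0081;-0.2126 0.8921 0 0 0 0.0081;-0.2126 0.8921 0 0 0 0.0081;-0.2126 0.8921 0 0 0 0.0081;-0.2126 0.8921 0 0 0 0.0081;-0.2126 0.8921 0 0 0 0.0081;-0.2126 0.8921 0 0 0 0.0081' && python3 -m inch '0 0 0.08 0 0 0;0 0 0.15 0 0 0;0 0 0.15 0 0 0;0 0 0.15 0 0 0'
python3 - <<'E'
from h import *
o=get_obs();print(o["tool_pos"],o["orientation"],o["force"])
a=snapshot("top");b=snapshot("side")[:,:,::-1];cv2.imwrite("pics/side_n.png",b);cv2.imwrite("pics/top_n.png",a[:,:,::-1])
cv2.imwrite("pics/n.png",cv2.resize(b[90:230,330:440],None,fx=4.2,fy=4.2,interpolation=cv2.INTER_CUBIC))
for n in("long_half_big_hole","long_half","big_dowel"): print(n,[(np.round(d["uv"],1).tolist(),round(d["p"],2)) for d in landmark_of("side",n)[:4]])
E
```

```text
clock: 5.72
tool_pos: [0.5304, 0.1144, 0.1586]
orientation: [-179.9, -0.2, -170.8]
force: [0.2, -0.2, -3.9]
opening: 0.0456
gripper_force: 30.0
clock: 6.05
tool_pos: [0.5306, 0.1131, 0.1143]
orientation: [-179.9, -0.2, -170.9]
force: [-0.7, -1.0, -3.4]
opening: 0.0457
gripper_force: 30.0
[0.53060742 0.11314611 0.11430471] [-179.90509893   -0.21094526 -170.93664713] [-0.66979141 -0.96652913 -3.40189443]
long_half_big_hole [([349.3, 238.9], 0.91), ([409.5, 158.7], 0.59)]
long_half [([388.1, 169.9], 0.58), ([355.5, 238.0], 0.58)]
big_dowel [([409.0, 185.2], 0.6), ([149.7, 328.7], 0.41)]
```

View pics/n.png

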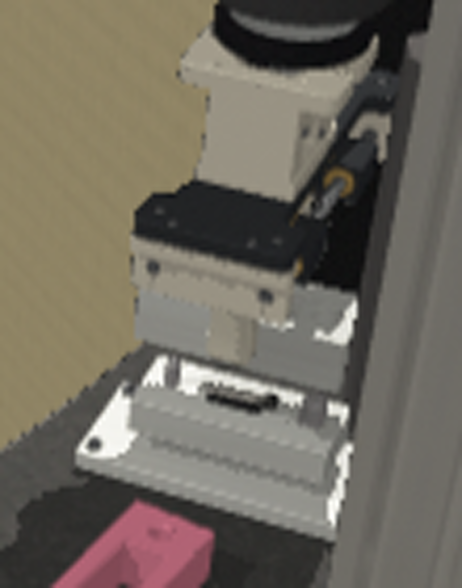

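The side crop shows the held half level above the nest, with its front-left bottom corner at about (134,338) and the nest's matching top corner at (132,395). I compare both with predictions to get the relative error.

```bash
python3 - <<'E'
from fit import *
U=lambda x,y:np.array(((x+.5)/4.2-.5+330,(y+.5)/4.2-.5+90))
pt=(.5306,.1131,np.radians(9.08),.1143-.0283); ne=(.5313,.1144,np.radians(9.15),0)
for n,p,L,o in(("part FL",pt,(-.056,-.023,0),U(134,338)),("part FLtop",pt,(-.056,-.023,.03),U(134,285)),("nest FL",ne,(-.056,-.023,.046),U(132,398)),
  ("nest BL",ne,(-.056,.023,.046),U(160,354)),("dS tip",ne,(-.04,0,.063),U(173,360)),("dB tip",ne,(.04,0,.063),U(314,398)),("base FL",ne,(-.08,-.037,.012),U(77,458))):
    q=proj("side",model(p,L));print(n,q.round(1),o.round(1),(o-q).round(1))
print("J: px per mm x,y,z",[(proj("side",np.array([.53,.11,.06])+np.eye(3)[i]*.01)-proj("side",[.53,.11,.06])).round(2)/10 for i in range(3)])
# edge refine: front bottom edge of part and front top edge of nest, brightness profile dumps
g=cv2.imread("pics/side_n.png",0)
for u in(370,380,390,400):print(u,g[160:206,u].tolist())
for v in(160,163,166,190,194):print(v,g[v,352:372].tolist())
E
```

```text
part FL [360.7 170.6] [361.5 170.1] [ 0.8 -0.5]
part FLtop [361.7 159.2] [361.5 157.5] [-0.2 -1.8]
nest FL [359.9 185. ] [361.  184.4] [ 1.1 -0.6]
nest BL [367.1 174.5] [367.7 173.9] [ 0.6 -0.6]
dS tip [370.7 175.4] [370.8 175.3] [ 0.1 -0.1]
dB tip [404.5 184.7] [404.4 184.4] [-0.1 -0.3]
base FL [347.  197.4] [348.  198.7] [0.9 1.3]
J: px per mm x,y,z [array([0.394, 0.152]), array([ 0.211, -0.212]), array([ 0.049, -0.364])]
370 [144, 140, 138, 138, 138, 137, 135, 135, 136, 134, 134, 136, 127, 90, 86, 112, 134, 128, 105, 108, 107, 110, 129, 152, 152, 152, 156, 159, 140, 140, 141, 139, 138, 138, 131, 115, 119, 128, 146, 147, 150, 150, 150, 154, 158, 142]
380 [145, 147, 142, 132, 136, 136, 137, 139, 135, 138, 141, 142, 143, 143, 131, 97, 75, 121, 204, 226, 209, 101, 107, 100, 25, 67, 127, 150, 153, 155, 157, 136, 140, 138, 137, 137, 137, 133, 120, 127, 147, 146, 147, 150, 148, 151]
390 [146, 146, 146, 146, 147, 137, 106, 106, 105, 110, 110, 110, 110, 106, 97, 116, 118, 116, 101, 78, 145, 228, 219, 176, 117, 99, 27, 34, 93, 149, 150, 152, 156, 163, 139, 138, 138, 136, 136, 137, 129, 108, 127, 146, 146, 147]
400 [115, 117, 115, 114, 110, 111, 121, 125, 119, 118, 117, 117, 117, 116, 116, 116, 118, 117, 118, 120, 114, 84, 90, 156, 225, 210, 123, 117, 120, 119, 128, 148, 150, 150, 150, 150, 153, 137, 137, 137, 136, 137, 140, 140, 118, 126]
160 [130, 130, 130, 130, 130, 131, 132, 131, 130, 130, 119, 138, 139, 139, 140, 143, 144, 127, 144, 143]
163 [130, 132, 132, 130, 131, 131, 130, 129, 131, 132, 104, 136, 137, 137, 137, 138, 138, 139, 138, 140]
166 [130, 131, 129, 130, 132, 133, 132, 130, 130, 129, 134, 135, 133, 134, 135, 134, 134, 134, 135, 135]
190 [126, 240, 243, 243, 243, 243, 243, 243, 195, 142, 140, 140, 140, 140, 141, 140, 140, 140, 141, 140]
194 [118, 165, 235, 243, 243, 243, 243, 243, 243, 233, 156, 148, 149, 133, 124, 126, 140, 130, 131, 137]
```

Relative offset between part and nest is within about 1 mm. I go down in steps and use the side force to centre.

```bash
python3 -m inch '0 0 0.03 0 0 0;0 0 0.07 0 0 0;0 0 0.083 0 0 0;0 0 0.083 0 0 0;0 0 0.083 0 0 0;0 0 0.083 0 0 0'
python3 -m inch '0 0 0 0 0 0;0 0 0 0 0 0'
python3 -m inch '0 0 0.01 0 0 0;0 0 0.02 0 0 0;0 0 0.02 0 0 0;0 0 0.02 0 0 0'; python3 -c "
from plant import *;o=get_obs();print(o['force'],o['moment'])"
```

```text
clock: 6.8
tool_pos: [0.5319, 0.1151, 0.0909]
orientation: [180.0, 0.0, -170.8]
force: [0.8, -0.4, -4.1]
opening: 0.0458
gripper_force: 30.0
clock: 6.97
tool_pos: [0.5319, 0.1151, 0.091]
orientation: [180.0, 0.0, -170.8]
force: [0.1, 1.0, -3.3]
opening: 0.0459
gripper_force: 30.0
clock: 7.3
tool_pos: [0.5316, 0.1152, 0.0843]
orientation: [180.0, 0.0, -170.8]
force: [-0.0, 2.6, -4.7]
opening: 0.0459
gripper_force: 30.0
[-0.01567708  2.57272095 -4.71484526] [0.92923949 0.00778957 0.04909827]
```

The part bottom is now about 7 mm below the dowel tips with almost no side force, so both dowels are in. I continue down.

```bash
python3 -m inch '0 0 0.01 0 0 0;0 0 0.02 0 0 0;0 0 0.02 0 0 0;0 0 0.02 0 0 0'; python3 -c "
from plant import *;o=get_obs();print(o['force'],o['moment'])"
```

```text
clock: 7.63
tool_pos: [0.5317, 0.1151, 0.0783]
orientation: [180.0, 0.0, -170.8]
force: [-0.3, 3.5, -7.5]
opening: 0.0456
gripper_force: 30.0
[-0.27869892  3.45621088 -7.53466776] [ 1.40755865 -0.07691202  0.1282565 ]
```

```bash
python3 -m inch '0 0 0.008 0 0 0;0 0 0.016 0 0 0;0 0 0.016 0 0 0;0 0 0.016 0 0 0'; python3 -c "
from plant import *;o=get_obs();print(o['force'],o['moment'])"
```

```text
clock: 7.97
tool_pos: [0.5319, 0.1152, 0.0742]
orientation: [180.0, 0.0, -170.8]
force: [-2.3, 4.6, 4.2]
opening: 0.0456
gripper_force: 30.0
[-2.27183847  4.58630062  4.19504695] [1.69229321 1.13369979 0.14920793]
```

```bash
python3 -m inch '0 0.0017 0.007 0 0 0;0 0.0017 0.014 0 0 0;0 0.0017 0.021 0 0 0;0 0.0017 0.027 0 0 0;0 0.0017 0.027 0 0 0;0 0.0017 0.027 0 0 0'; python3 -c "
from plant import *;o=get_obs();print(o['force'],o['moment'],o['tool_pos'])"
```

```text
clock: 8.47
tool_pos: [0.5319, 0.1152, 0.0665]
orientation: [-180.0, 0.0, -170.8]
force: [-3.3, 1.5, 7.7]
opening: 0.0458
gripper_force: 30.0
[-3.27178413  1.5480082   7.72333961] [0.80419518 1.26658721 0.13448941] [0.53187657 0.11524623 0.06652634]
```

```bash
python3 -m inch '0 0 0.004 0 0 0;0 0 0.008 0 0 0;0 0 0.008 0 0 0;0 0 0.008 0 0 0'; python3 -c "
from plant import *;o=get_obs();print(o['force'],o['moment'],o['tool_pos'])"
```

```text
clock: 8.8
tool_pos: [0.5319, 0.1153, 0.0646]
orientation: [-180.0, 0.1, -170.8]
force: [-4.3, 1.6, 11.2]
opening: 0.0455
gripper_force: 30.0
[-4.33905685  1.56806095 11.16108334] [0.72877713 1.74014109 0.15498483] [0.53188089 0.1152515  0.06456106]
```

```bash
python3 -m inch '0 0 0.003 0 0 0;0 0 0.003 0 0 0;0 0 0.003 0 0 0;0 0 0.003 0 0 0'; python3 -c "
from plant import *;o=get_obs();print(o['force'],o['moment'],o['tool_pos'])"
```

```text
clock: 9.13
tool_pos: [0.5319, 0.1152, 0.0645]
orientation: [-180.0, 0.1, -170.8]
force: [-8.0, 1.4, 20.2]
opening: 0.0457
gripper_force: 30.0
[-8.04661466  1.43994268 20.21122318] [0.76454819 3.01496623 0.14022384] [0.53192978 0.11522126 0.06452639]
```

The force jumped 9 N with no travel at z=0.0645, so the stop is reached. I ease off the x side load and check the seam.

```bash
python3 -m inch '0.001 0 0 0 0 0;0.002 0 0 0 0 0;0.002 0 0 0 0 0;0.002 0 0 0 0 0'; python3 - <<'E'
from h import *
o=get_obs();print(o['force'],o['moment'],o['tool_pos'],o['orientation'])
b=snapshot("side")[:,:,::-1];cv2.imwrite("pics/side_f.png",b)
cv2.imwrite("pics/f.png",cv2.resize(b[110:230,320:440],None,fx=5,fy=5,interpolation=cv2.INTER_CUBIC))
E
```

```text
clock: 9.47
tool_pos: [0.5319, 0.1152, 0.0645]
orientation: [-180.0, 0.1, -170.8]
force: [-5.5, 0.6, 17.4]
opening: 0.0459
gripper_force: 30.0
[-5.48322711  0.56170435 17.43607616] [0.40694411 2.15553804 0.10130696] [0.53186533 0.1152269  0.0645202 ] [-1.79983261e+02  1.26636329e-01 -1.70797114e+02]
```

View pics/f.png

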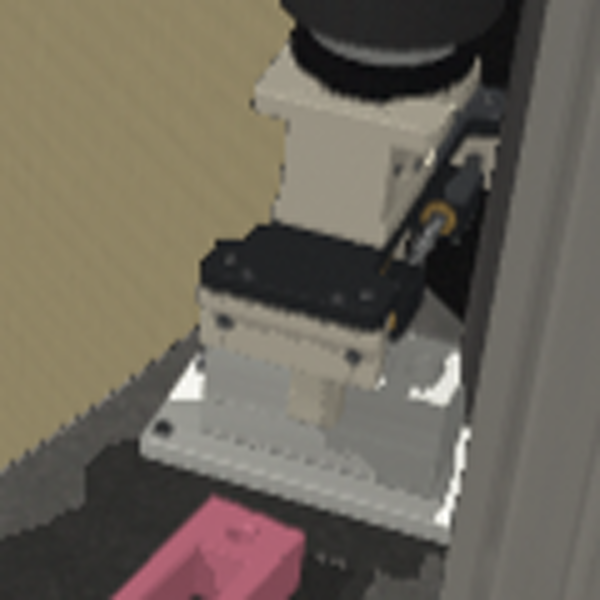

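The crop shows the long half seated on the lower half with no gap, and the lower half right down. Net push is about 21 N against the 12.5 N spring. I let it settle and hand in.

```bash
python3 -m inch '0 0 0.0005 0 0 0;0 0 0.0005 0 0 0;0 0 0.0005 0 0 0;0 0 0.0005 0 0 0;0 0 0.0005 0 0 0;0 0 0.0005 0 0 0'; python3 -c "
from plant import *;print(close_job())"
```

```text
clock: 10.02
tool_pos: [0.5319, 0.1152, 0.0645]
orientation: [-180.0, 0.1, -170.8]
force: [-5.9, 0.6, 20.1]
opening: 0.0458
gripper_force: 30.0
the job is handed in; nothing more can be done
None
```

I fitted the long upper half over both dowels, pressed it down to the bottom stop, and handed the job in at 10.0 s with it still gripped and pressed down; no verdict came back.

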